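# Set the tilting table of the wet saw to the clip and hold it

### The arm

A 7-joint arm with a two-finger parallel gripper is mounted at the origin on the work surface. World frame = base frame: x ahead of the robot, y to its left, z up, the work surface at z = 0. Lengths are in m, angles in rad, forces in N, time in s.
With the tool pointing down it reaches from about 0.4 to 0.85 m from the base axis. Payload 6.9 kg.
Tool frame: the origin (TCP) lies midway between the tips of the shut fingers; the grasp point (between the pads) lies 19 mm behind it (manip.hold_point_z is the distance from the TCP to the grasp point, in m); x points along the fingers, y is the direction in which the jaws open and shut, and the axes are right-handed (so a half turn about x gives the same grasp; the last joint's range is limited). The gripper opens to 85 mm and grips with 20 to 120 N. Pads are 22 mm wide; open, the fingers measure 114 mm over their backs; the gripper's body (76 mm by 85 mm) begins 54 mm behind the grasp point. The pads swing forward as they close: fully open they stand 13 mm farther back than shut.
Start: joints at [-1.175, 0.507, -0.238, 1.5, 0.126, 1.149, -0.155], TCP at [0.179, 0.599, 0.231] pointing down, gripper open.
Joint ranges: [-3.08, 3.08], [-0.24, 2.05], [-1.43, 1.35], [0, 2.5], [-1.52, 4.66], [0.17, 1.96], [-2.89, 2.89]. Speed limits (rad/s): [2.39, 2.39, 3.14, 3.14, 3.14, 3.14, 3.14].

### API

Orientations are given as a 3x3 rotation matrix whose columns are the frame's x, y, z axes.
In Python, from cell import manip gives the robot as it stands. The module is installed in compiled form; this text tells all that it offers.
- The arm moves only by the tool carry_out, never from a script. Its argument "plan" is a list of rows, each a list of 7 numbers: the shift along the tool's x, y, z in units of 30 mm (1.0 is 30 mm), then the turn, a rotation vector about the tool's x, y, z in units of 6 degrees (1.0 is 6 degrees), then the finger opening in mm, from 0 to 85.4. A call has 1 to 10 rows; each row is the pose to reach, as a shift and turn from the pose commanded when the call began, along the tool's axes at that moment; what a row does not reach only later rows make up. A row lasts 1/10 s, in which the tool goes at most 50 mm and 8.59 degrees, less where a joint would pass 70% of its speed; a pose out of reach is approached as far as the arm can. A call with a gripper value outside its range is refused whole. The fingers move at their own pace and stop on an object; "newtons" is the grip in N (left out, the last holds). Time passes only in rows, so rows that repeat a pose let the fingers close. It gives the time, the measured TCP pose, the force and the opening at its end, in the units of the state.
- manip.state(): the state, without advancing time (a new reading comes with each control period).
- manip.grab_frame(name): name is "side" or "top" or "wrist"; returns (picture, depth): 420x560x3 uint8, red, green, blue; 420x560 float32, m along the optical axis (not along the pixel's ray), 0 where there is no reading.
- manip.camera_info(name): a dict with "fx", "fy", "cx", "cy" (pixels), "k1" (the pictures are not rectified: a ray, as slopes to the right and down, at radius r is drawn at 1 + k1 r^2 times it, then the intrinsics apply), "position" and "orientation" of the camera in the world; the wrist camera has in their place "tool_from_camera" (4x4, takes a point from camera to tool coordinates, whose origin is the TCP and whose axes are the tool frame's). Camera axes: x right, y up, looking along -z (the intrinsics and any distortion apply to the point x, -y, -z); pixel columns grow to the right and rows downward; lengths in m; the calibration is good to about 2 mm. A picture is of the moment at which its call begins: read the wrist's pose just before it. camera_info takes no time and is no camera call.
- manip.job_done(): hands the job in, once; it reports no verdict.
The state is a dict: "time_s": time; "qpos": joint angles; "joint_velocities": joint speeds; "joint_torque": joint torques, N m; "eef_pos": TCP position; "tcp_rot": TCP orientation; "ft_force": force on the tool from outside, world axes, zero at the start; "ft_torque": the same for the moment, N m; "grip_width": opening from 0.0 (shut) to 1.0 (fully open).
Only numpy, scipy, OpenCV 4.12 (cv2) and the standard library are available. Lean on these libraries where they do the work, as an engineer would, in place of code of your own. Each camera call takes 0.05 s, during which the arm holds its last target. There are 200 camera calls.

### The job

Take the marble offcut off the wet saw's tilting table, which stays flat meanwhile, and set it down in the rubble tub without dropping it from high up. Then lift the tilting table by its tube rail, without jerking it or letting it fall back, until its pointer lines up with the steel clip on the arc scale, and finish while still holding it there so that I can tighten the knob (it drops if let go, and nothing else may carry it). Leave the clip, the chisels, the brush and the spray bottle where they are.

Things in the scene. Friction and masses are not known exactly. Their poses are not given: they have to be found in the camera images.
- saw: Wet tile saw, grey pan 380 x 360 mm (x by y), fixed. Origin: centre of its underside on the bench; x along the blade away from the robot, y to the tilting table's free side. Fixed deck on the -y side, top at z = 155 mm; guard over the blade at x -103 to 118, y -98 to -69, up to z = 216 mm. At the far end (x = 195 mm) a slotted arc scale stands up to z = 335 mm, 212 to 248 mm from the hinge axis.
- leaf: Tilting table: aluminium plate 360 x 253 x 6 mm with a low fence (24 mm high, 222 mm from the hinge) and a tube rail along its free edge; 0.7 to 1.2 kg. Origin on the hinge axis at saw (0, -72, 152) mm; x along the hinge, y to the free edge, z up from the plate (top face z = 3 mm). Flat at the start; turns about x, free edge up, by at most 0.80 rad; nearly frictionless, falls shut when let go.
- rail (a point): Middle of the tube rail, at leaf (0, 310, 0) mm: round tube of 14 mm diameter, 170 mm long, parallel to the hinge, held at its two ends by arms from the table's edge; 48 mm of free air between tube and edge, free air beneath. Pinched from above across the tube, it can turn between the fingers as the table swings.
- pointer (a point): Tip of the flat pointer on the far end of the tilting table, at leaf (203, 262, 0) mm, 262 mm from the hinge axis, in front of the arc scale; it moves with the table.
- clip: Small steel clip, 14 x 30 x 14 mm with a 20 x 26 mm thumb tab, on the outer rim of the arc scale; it marks the wanted angle. Origin on the hinge axis, same point as the leaf's; its axes are turned about the hinge as the leaf's are when the table stands at the marked angle (0.17 to 0.56 rad above flat). Held by friction only; must stay where it is.
- clip_mark (a point): Middle line of the clip, 262 mm from the hinge axis, in the plane in which the pointer moves: pointer tip and this point coincide when the table stands at the marked angle.
- offcut: Marble strip 110 x 40 x 20 mm (x, y, z) with one broken narrower end (+x, last 18 mm only 28 mm wide), 0.23 kg, lying flat on the tilting table between blade and fence. Origin: centre of its underside.
- tub: Black rubble tub, 240 x 180 x 65 mm (x, y, z), wall and floor 4 mm, fixed on the bench on one or the other side of the saw. Origin: centre of its underside, on the bench.
- chip: Marble chip 40 x 34 x 22 mm already in the tub, near its +x +y corner (about 88, 58 mm in the tub's frame). Origin: centre of its underside. It may be touched.
- block: Bystander: marble block 170 x 140 x 62 mm fixed on the bench, on the other side of the saw from the tub. Origin: centre of its underside.
- flat_chisel: Bystander: flat chisel, 217 mm long, lying on the block. Origin near its middle, on its underside.
- point_chisel: Bystander: point chisel, 216 mm long, on the bench. Origin near its middle, on its underside.
- brush: Bystander: dust brush, 220 mm long, on the bench. Origin: middle of its length, on its underside.
- sprayer: Bystander: hand spray bottle, 70 mm diameter, 176 mm high. Origin: centre of its underside.
Not all that is in view belongs to the job. Of the things shaped like the offcut, the marble one is meant.

How it is judged:
On the way:
1. the offcut lies in the tub, released and at rest, with the tilting table still flat (x of offcut in the frame of tub between -0.105 and 0.105 m and y of offcut in the frame of tub between -0.08 and 0.08 m and z of offcut in the frame of tub below 0.05 m and linear speed of offcut below 0.03 m/s and contact force between the fingers and offcut below 0.1 N and angle between leaf's own z axis and vertical below 0.05 rad), for 0.2 s.
At the end, for the whole second after the job is handed in: The robot holds the tilting table still (contact force over 1 N, turning slower than 0.05 rad/s) within 0.035 rad (2 degrees, about 9 mm at the pointer) of the angle marked by the clip, nothing else carrying it; the clip has not moved (6 mm), and the offcut rests in the tub (angle between the y axis of leaf and the y axis of clip, either way round below 0.035 rad and angular speed of leaf below 0.05 rad/s and contact force between any of the fingers, the arm and leaf above 1 N and contact force between leaf and offcut below 0.1 N and contact force between leaf and chip below 0.1 N and distance of clip_mark from where it was at the start of the episode below 0.006 m and x of offcut in the frame of tub between -0.105 and 0.105 m and y of offcut in the frame of tub between -0.08 and 0.08 m and z of offcut in the frame of tub below 0.05 m and linear speed of offcut below 0.03 m/s); the arm keeps its last pose, push and grip.
It fails at once if the tilting table is lifted while the offcut is still on it (angle between leaf's own z axis and vertical above 0.08 rad and contact force between leaf and offcut above 0.2 N).
It fails at once if the tilting table falls or is jerked (faster than 2 rad/s) (angular speed of leaf above 2 rad/s).
It fails at once if the offcut is thrown or dropped from more than about 9 cm (faster than 1.3 m/s out of the fingers) (linear speed of offcut above 1.3 m/s and contact force between the fingers and offcut below 0.1 N).
It fails at once if the clip is shifted by more than 6 mm (distance of clip_mark from where it was at the start of the episode above 0.006 m).
It fails at once if one of the chisels, the brush or the spray bottle is moved more than 3 cm (distance of any of flat_chisel, point_chisel, brush, sprayer from where it was at the start of the episode above 0.03 m).
It also fails if it takes over 58 s, if anything falls off the work surface, if the arm or the gripper's body presses on something with over 40 N, if the wrist force passes 120 N, or if a joint passes its speed limit or range.

## Working session

There is one attempt and no reset: what is moved stays moved. The work goes in short steps, Python scripts to look and compute and a tool call to move; the robot and the scene stay as the last step left them, time stands still between calls to the robot, and variables do not carry over. Pictures are saved under pics/ and viewed, about 8 in all and at most 12, crops included, and the job is handed in when it is done.

Besides the shell and the picture viewer there is one more tool, called after "Request:" by a JSON object that holds its "method" and its "body". carry_out: Moves the arm, as the interface text tells. Its arguments: {"type":"object","properties":{"plan":{"type":"array","items":{"type":"array","items":{"type":"number"}}},"newtons":{"type":"number"}},"required":["plan"]}

```bash
mkdir -p pics
cat > h.py <<'E'
import numpy as np, cv2
from cell import manip
def grab(name,tag):
    s=manip.state(); p,d=manip.grab_frame(name)
    np.savez(f'pics/{tag}.npz',p=p,d=d,pos=s['eef_pos'],R=s['tcp_rot'])
    cv2.imwrite(f'pics/{tag}.png',p[:,:,::-1]); return p,d
def cam(name,tag):
    c=manip.camera_info(name); z=np.load(f'pics/{tag}.npz')
    if 'position' in c: R=np.array(c['orientation']);t=np.array(c['position'])
    else:
        T=np.array(c['tool_from_camera']); R=z['R']@T[:3,:3]; t=z['R']@T[:3,3]+z['pos']
    return c,R,t,z['d']
def ray(c,u,v):
    K=np.array([[c['fx'],0,c['cx']],[0,c['fy'],c['cy']],[0,0,1.]])
    x,y=cv2.undistortPoints(np.array([[[u,v]]],float),K,np.array([c['k1'],0,0,0.]))[0,0]
    return np.array([x,-y,-1.])
def pt(name,tag,u,v,z=None):
    c,R,t,d=cam(name,tag); r=R@ray(c,u,v)
    if z is None:
        w=d[max(0,v-1):v+2,max(0,u-1):u+2]; w=w[w>0]; return t+r*np.median(w) if len(w) else None
    return t+r*(z-t[2])/r[2]
def proj(name,tag,P):
    c,R,t,d=cam(name,tag); q=R.T@(np.array(P)-t); x,y=q[0]/-q[2],-q[1]/-q[2]; k=1+c['k1']*(x*x+y*y)
    return c['fx']*x*k+c['cx'],c['fy']*y*k+c['cy']
E
python3 - <<'E'
from h import *
a,_=grab('top','top0'); b,_=grab('side','side0')
for n in('top','side'):print(n,manip.camera_info(n))
s=manip.state();print(s['eef_pos'],s['tcp_rot'],s['grip_width'],s['ft_force'],manip.hold_point_z)
E
```

```text
top {'fx': 512.6394875343235, 'fy': 512.6394875343235, 'cx': 277.3505769440385, 'cy': 207.3024342659418, 'k1': -0.05768966113654514, 'position': array([0.2870311 , 0.03268193, 1.38197462]), 'orientation': array([[-0.00849514,  0.9856413 , -0.16863887],
       [-0.99985959, -0.00593653,  0.01567049],
       [ 0.01444436,  0.16874832,  0.98555333]])}
side {'fx': 498.87118868661696, 'fy': 498.87118868661696, 'cx': 282.67781457241836, 'cy': 214.3735089558137, 'k1': -0.03401786461703674, 'position': array([ 0.12966789, -1.05896696,  0.98653901]), 'orientation': array([[ 9.38882299e-01,  2.10493420e-01, -2.72383093e-01],
       [-3.44237893e-01,  5.72839705e-01, -7.43878314e-01],
       [-5.49639876e-04,  7.92178763e-01,  6.10288870e-01]])}
[0.17853809 0.59848554 0.23050316] [[-4.24498665e-04  2.85711915e-01  9.58315460e-01]
 [-1.57245436e-03  9.58314171e-01 -2.85712227e-01]
 [-9.99998674e-01 -1.62819178e-03  4.24658595e-05]] 0.9990442560125142 [ 0.01129655  0.25573994 -0.39602867] 0.0187
```

View pics/top0.png

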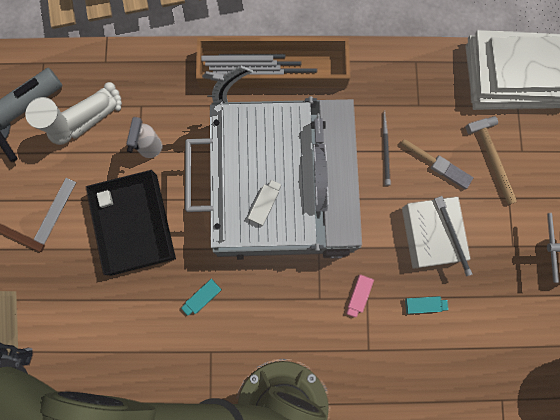

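View pics/side0.png

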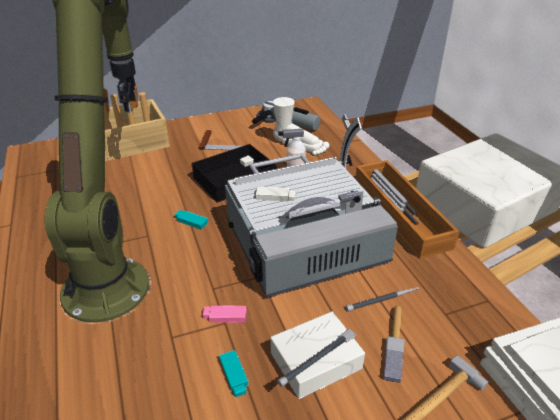

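The top view shows the saw around (285,175), with the marble offcut at (264,203) and its narrow end toward the upper right. The rail runs along column 188 (rows 142–210). The tub is at (130,222), with the chip in its upper-left corner, and the arc scale is near (230,85). The side view shows the same layout. Next I'll enlarge the saw.

Run:
```python
from h import *
a=cv2.imread('pics/top0.png'); cv2.imwrite('pics/c1.png',cv2.resize(a[60:260,80:330],None,fx=3,fy=3,interpolation=cv2.INTER_CUBIC))
b=cv2.imread('pics/side0.png'); cv2.imwrite('pics/c2.png',cv2.resize(b[100:230,230:390],None,fx=5,fy=4.6,interpolation=cv2.INTER_CUBIC))
```

```text
(no output)
```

View pics/c1.png

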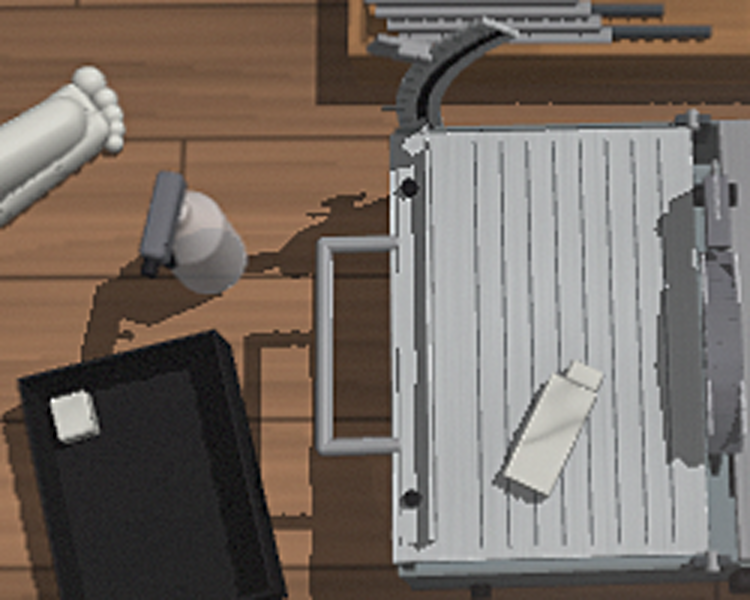

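View pics/c2.png

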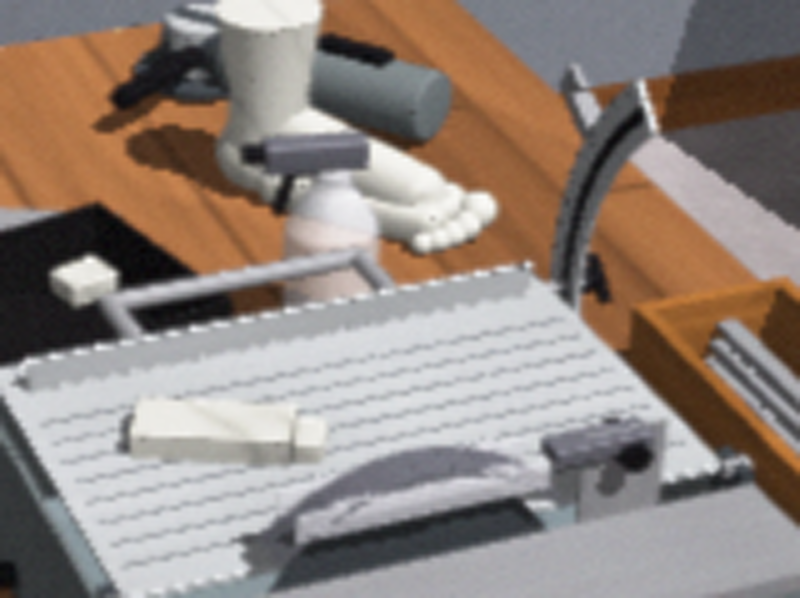

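Run:
```python
from h import *
f=lambda u,v:(80+u/3,60+v/3)
for n,u,v,z in [('rail far',326,243,.159),('rail near',326,447,.159),('leaf near L',395,562,.155),('leaf near R',705,560,.155),('leaf far R',693,128,.155),('off a',503,478,.175),('off b',547,497,.175),('off c',598,393,.175),('off d',555,373,.175),('off tip l',575,360,.175),('off tip r',604,374,.175),
 ('chip',72,412,.026),('tubFL',20,380,.065),('tubFR',218,332,.065),('pointer',415,142,.155)]:
    a,b=f(u,v);q=pt('top','top0',int(round(a)),int(round(b))); print(n,pt('top','top0',a,b,z).round(4),None if q is None else q.round(3))
for n,u,v in [('tub NL',107,275),('tub NR',175,258)]: print(n,pt('top','top0',u,v,.065).round(3))
for u,v in[(343,117),(345,120),(346,122),(348,125),(344,115)]:print('clip?',u,v,pt('side','side0',u,v))
for u,v in[(210,75),(213,75),(216,74),(213,77),(220,73),(218,76)]:print('clipT?',u,v,pt('top','top0',u,v))
```

```text
rail far [0.6642 0.2314 0.159 ] [0.664 0.231 0.159]
rail near [0.4934 0.2277 0.159 ] [0.493 0.227 0.159]
leaf near L [0.4007 0.1713 0.155 ] [0.401 0.17  0.156]
leaf near R [ 0.4005 -0.0764  0.155 ] [ 0.399 -0.076  0.159]
leaf far R [ 0.7646 -0.0741  0.155 ] [ 0.764 -0.074  0.153]
off a [0.465  0.0843 0.175 ] [0.468 0.084 0.161]
off b [0.4495 0.0495 0.175 ] [0.451 0.051 0.156]
off c [0.5333 0.0084 0.175 ] [0.537 0.009 0.156]
off d [0.5498 0.0427 0.175 ] [0.554 0.043 0.158]
off tip l [0.5604 0.0266 0.175 ] [0.562 0.026 0.169]
off tip r [0.5488 0.0034 0.175 ] [0.552 0.004 0.157]
chip [0.5492 0.4786 0.026 ] [0.55  0.478 0.028]
tubFL [0.5705 0.5132 0.065 ] [0.57  0.512 0.065]
tubFR [0.6125 0.34   0.065 ] [0.627 0.353 0.004]
pointer [0.753  0.1595 0.155 ] [0.753 0.16  0.157]
tub NL [0.339 0.449 0.065]
tub NR [0.382 0.275 0.065]
clip? 343 117 [0.77536809 0.17144458 0.29825552]
clip? 345 120 [0.77466283 0.15570517 0.29582363]
clip? 346 122 [0.775446   0.14977161 0.29186745]
clip? 348 125 [0.77638922 0.13734653 0.28772628]
clip? 344 115 [0.77569466 0.1666427  0.30709353]
clipT? 210 75 [0.77472285 0.16429287 0.30005314]
clipT? 213 75 [0.77645193 0.15800306 0.29612493]
clipT? 216 74 [0.7799816  0.15155127 0.293574  ]
clipT? 213 77 [0.77206004 0.15803585 0.29515918]
clipT? 220 73 [0.90407818 0.16953471 0.02609766]
clipT? 218 76 [0.77670973 0.14733102 0.29002213]
```

```bash
cat >> h.py <<'E'
from scipy.spatial.transform import Rotation as Ro
def Rdown(yaw): # tool x down, tool y at heading yaw (deg)
    a=np.radians(yaw); y=np.array([np.cos(a),np.sin(a),0]); x=np.array([0,0,-1.]); return np.c_[x,y,np.cross(x,y)]
def go(P,R,cmd=None):
    s=manip.state(); R0=np.array(s['tcp_rot']);p0=np.array(s['eef_pos'])
    print('t',s['time_s'],'pos',p0.round(4),'f',np.round(s['ft_force'],2),'grip',round(s['grip_width'],3))
    print('shift',(R0.T@(np.array(P)-p0)/.03).round(2),'turn',(np.degrees(Ro.from_matrix(R0.T@R).as_rotvec())/6).round(2))
E
python3 -c "
from h import *
go([.44,.10,.27],Rdown(62));go([.506,.041,.28],Rdown(62))"
```

```text
t 0.1 pos [0.1785 0.5985 0.2305] f [ 0.01  0.26 -0.4 ] grip 0.999
shift [ -1.29 -13.44  13.1 ] turn [1.9  0.   0.02]
t 0.1 pos [0.1785 0.5985 0.2305] f [ 0.01  0.26 -0.4 ] grip 0.999
shift [ -1.63 -14.69  15.77] turn [1.9  0.   0.02]
```

Request:
{"method": "carry_out", "body": {"plan": [[-1.5,-1,1,0.2,0,0,85],[-1.6,-14.7,15.75,1.9,0,0,85],[-1.6,-14.7,15.75,1.9,0,0,85],[-1.6,-14.7,15.75,1.9,0,0,85],[-1.6,-14.7,15.75,1.9,0,0,85],[-1.6,-14.7,15.75,1.9,0,0,85],[-1.6,-14.7,15.75,1.9,0,0,85],[-1.6,-14.7,15.75,1.9,0,0,85],[-1.6,-14.7,15.75,1.9,0,0,85],[-1.6,-14.7,15.75,1.9,0,0,85]], "newtons": 40}}

```text
time_s: 1.1
eef_pos: [0.4236, 0.179, 0.2762]
tcp_rot: [[0.0, 0.469, 0.883], [0.0, 0.883, -0.469], [-1.0, 0.0, -0.0]]
ft_force: [1.3, 0.7, 0.5]
grip_width: 0.997
```

```bash
python3 -c "
from h import *
go([.506,.041,.28],Rdown(62))"
```

```text
t 1.1 pos [0.4236 0.179  0.2762] f [1.29 0.68 0.51] grip 0.997
shift [-0.13 -2.77  4.58] turn [ 0. -0. -0.]
```

Request:
{"method": "carry_out", "body": {"plan": [[0,-2.77,4.58,0,0,0,85],[0,-2.77,4.58,0,0,0,85],[0,-2.77,4.58,0,0,0,85],[0,-2.77,4.58,0,0,0,85],[0,-2.77,4.58,0,0,0,85],[0,-2.77,4.58,0,0,0,85],[0,-2.77,4.58,0,0,0,85]]}}

```text
time_s: 1.8
eef_pos: [0.5046, 0.0452, 0.2761]
tcp_rot: [[-0.001, 0.467, 0.884], [0.001, 0.884, -0.467], [-1.0, 0.0, -0.001]]
ft_force: [-0.5, 0.2, -0.1]
grip_width: 0.995
```

```bash
python3 -c "
from h import *
go([.506,.041,.28],Rdown(62)); grab('wrist','w1'); print(manip.camera_info('wrist')['tool_from_camera'])"
```

```text
t 1.8 pos [0.5046 0.0452 0.2761] f [-0.55  0.19 -0.12] grip 0.995
shift [-0.13 -0.1   0.11] turn [ 0.03 -0.01 -0.  ]
[[ 1.52988831e-03  2.99547131e-01 -9.54080277e-01 -1.43262374e-01]
 [ 9.99998790e-01 -1.90912337e-04  1.54357998e-03 -1.12265665e-03]
 [ 2.80229259e-04 -9.54081485e-01 -2.99547061e-01 -7.63036525e-02]
 [ 0.00000000e+00  0.00000000e+00  0.00000000e+00  1.00000000e+00]]
```

View pics/w1.png

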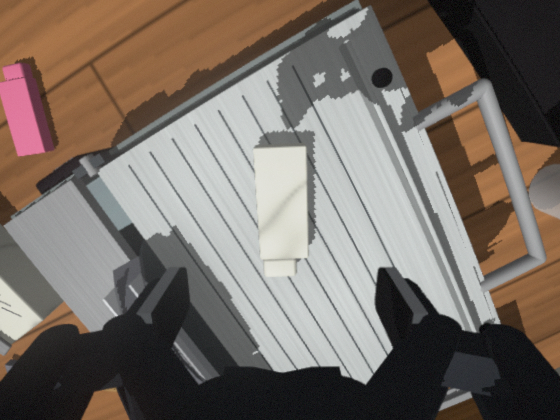

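The wrist view shows the offcut upright in the frame. Its wide end is at (254–306,148) and its narrow end at (265–296,275), and the jaws are aligned across it.

Run:
```python
from h import *
P=[pt('wrist','w1',u,v,.175) for u,v in[(254,148),(306,147),(308,257),(260,258),(265,276),(296,274)]]
for p in P: print(p.round(4))
n=(P[0]+P[1])/2; f=(P[4]+P[5])/2; d=n-f; c=(n+f)/2
print(c,np.linalg.norm(d),np.degrees(np.arctan2(-d[1],-d[0])), 'w',np.linalg.norm(P[0]-P[1]))
go([c[0],c[1],.156],Rdown(62))
```

```text
[0.4523 0.0478 0.175 ]
[0.4697 0.0823 0.175 ]
[0.5507 0.0436 0.175 ]
[0.533  0.0082 0.175 ]
[0.5496 0.0038 0.175 ]
[0.56   0.0277 0.175 ]
[0.50788081 0.04038903 0.175     ] 0.10601192817644912 -27.719875100034322 w 0.038666782582370246
t 1.85 pos [0.5048 0.0451 0.2762] f [-0.14 -0.23  0.29] grip 0.995
shift [ 4.01 -0.09  0.17] turn [ 0.03 -0.01 -0.  ]
```

Request:
{"method": "carry_out", "body": {"plan": [[1.5,-0.09,0.08,0,0,0,75],[2.8,-0.09,0.08,0,0,0,70],[3.5,-0.09,0.08,0,0,0,65],[3.9,-0.09,0.08,0,0,0,65],[3.9,-0.09,0.08,0,0,0,65],[3.9,-0.09,0.08,0,0,0,65]]}}

```text
time_s: 2.45
eef_pos: [0.5063, 0.0406, 0.1597]
tcp_rot: [[0.0, 0.468, 0.884], [0.0, 0.884, -0.468], [-1.0, 0.0, 0.0]]
ft_force: [0.6, -0.8, -0.2]
grip_width: 0.76
```

```bash
python3 -c "
from h import *
go([.506,.041,.155],Rdown(62))"
```

```text
t 2.45 pos [0.5063 0.0406 0.1597] f [ 0.57 -0.76 -0.15] grip 0.76
shift [ 0.16  0.01 -0.01] turn [ 0.01  0.   -0.  ]
```

Close, then lift a little.

Request:
{"method": "carry_out", "body": {"plan": [[0.1,0,0,0,0,0,65],[0.1,0,0,0,0,0,30],[0.1,0,0,0,0,0,30],[0.1,0,0,0,0,0,30],[0.1,0,0,0,0,0,30],[0.1,0,0,0,0,0,30],[-0.4,0,0,0,0,0,30],[-1.0,0,0,0,0,0,30],[-2.0,0,0,0,0,0,30],[-3.0,0,0,0,0,0,30]], "newtons": 45}}

```text
time_s: 3.45
eef_pos: [0.5056, 0.0394, 0.2498]
tcp_rot: [[-0.002, 0.47, 0.883], [-0.0, 0.883, -0.47], [-1.0, -0.001, -0.001]]
ft_force: [0.9, 0.6, -1.5]
grip_width: 0.457
```

```bash
python3 -c "
from h import *
go([.47,.39,.26],Rdown(62))"
```

```text
t 3.45 pos [0.5056 0.0394 0.2498] f [ 0.91  0.59 -1.49] grip 0.457
shift [-0.34  9.76 -6.54] turn [-0.   -0.01  0.01]
```

Request:
{"method": "carry_out", "body": {"plan": [[-0.4,0.8,-0.5,0,0,0,30],[-0.4,2.1,-1.4,0,0,0,30],[-0.4,3.4,-2.3,0,0,0,30],[-0.4,4.7,-3.2,0,0,0,30],[-0.4,6.0,-4.0,0,0,0,30],[-0.4,7.3,-4.9,0,0,0,30],[-0.4,8.6,-5.8,0,0,0,30],[-0.4,9.4,-6.3,0,0,0,30],[-0.4,9.76,-6.54,0,0,0,30],[-0.4,9.76,-6.54,0,0,0,30]]}}

```text
time_s: 4.45
eef_pos: [0.4696, 0.3917, 0.2604]
tcp_rot: [[-0.001, 0.467, 0.884], [-0.0, 0.884, -0.467], [-1.0, -0.001, -0.001]]
ft_force: [0.4, 0.1, -2.7]
grip_width: 0.46
```

```bash
python3 -c "
from h import *
go([.475,.394,.012],Rdown(62))"
```

```text
t 4.45 pos [0.4696 0.3917 0.2604] f [ 0.4   0.06 -2.66] grip 0.46
shift [8.28 0.16 0.13] turn [ 0.03 -0.01  0.01]
```

Request:
{"method": "carry_out", "body": {"plan": [[1.2,0.1,0.1,0,0,0,30],[2.6,0.1,0.1,0,0,0,30],[4.0,0.1,0.1,0,0,0,30],[5.4,0.1,0.1,0,0,0,30],[6.6,0.1,0.1,0,0,0,30],[7.5,0.1,0.1,0,0,0,30],[8.0,0.1,0.1,0,0,0,30],[8.25,0.1,0.1,0,0,0,30],[8.25,0.1,0.1,0,0,0,30],[8.25,0.1,0.1,0,0,0,30]]}}

```text
time_s: 5.45
eef_pos: [0.4756, 0.3909, 0.0147]
tcp_rot: [[0.001, 0.471, 0.882], [0.0, 0.882, -0.471], [-1.0, 0.001, 0.001]]
ft_force: [-0.7, 0.4, -2.3]
grip_width: 0.455
```

```bash
python3 -c "
from h import *
go([.475,.394,.007],Rdown(62))"
```

```text
t 5.45 pos [0.4756 0.3909 0.0147] f [-0.65  0.44 -2.26] grip 0.455
shift [ 0.26  0.08 -0.07] turn [-0.01  0.01 -0.01]
```

Request:
{"method": "carry_out", "body": {"plan": [[0.2,0,0,0,0,0,30],[0.25,0,0,0,0,0,30],[0.25,0,0,0,0,0,60],[0.25,0,0,0,0,0,60],[0.25,0,0,0,0,0,60],[-0.3,0,0,0,0,0,60],[-1.5,0,0,0,0,0,60],[-3,0,0,0,0,0,60],[-4.5,0,0,0,0,0,60],[-6,0,0,0,0,0,60]]}}

```text
time_s: 6.45
eef_pos: [0.4744, 0.3914, 0.1958]
tcp_rot: [[0.0, 0.469, 0.883], [0.0, 0.883, -0.469], [-1.0, 0.0, 0.0]]
ft_force: [0.7, 0.7, -1.5]
grip_width: 0.704
```

Run:
```python
from h import *
go([.5788,.2296,.26],Rdown(91)); go([.5788,.2296,.26],Rdown(-89));grab('wrist','w2');grab('side','s2')
a=cv2.imread('pics/w2.png');b=cv2.imread('pics/s2.png')
cv2.imwrite('pics/v2.png',np.hstack([cv2.resize(a,(400,300)),cv2.resize(b[90:240,190:390],(400,300))]))
```

```text
t 6.45 pos [0.4744 0.3914 0.1958] f [ 0.69  0.74 -1.52] grip 0.704
shift [-2.14 -3.13  5.6 ] turn [-4.83  0.   -0.  ]
t 6.45 pos [0.4744 0.3914 0.1958] f [ 0.69  0.74 -1.52] grip 0.704
shift [-2.14 -3.13  5.6 ] turn [25.17 -0.   -0.  ]
```

View pics/v2.png

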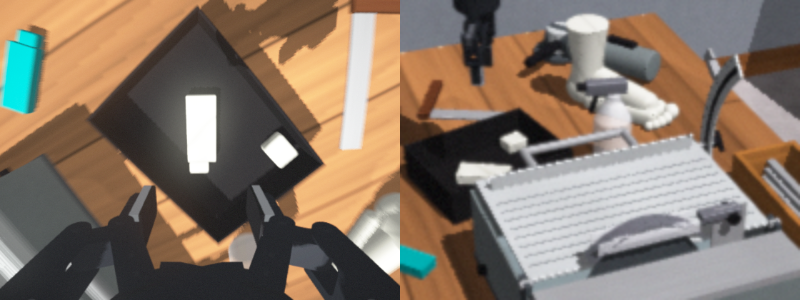

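The offcut lies flat in the tub, clear of the chip, and the table is flat. Next I'll go to the rail and cross-check its position and the clip angle from the pictures.

Request:
{"method": "carry_out", "body": {"plan": [[-1.0,0,0,0,0,0,55],[-2.14,-0.5,1.0,-1.0,0,0,50],[-2.14,-3.1,5.3,-4.83,0,0,50],[-2.14,-3.1,5.3,-4.83,0,0,50],[-2.14,-3.1,5.3,-4.83,0,0,50],[-2.14,-3.1,5.3,-4.83,0,0,50],[-2.14,-3.1,5.3,-4.83,0,0,50],[-2.14,-3.1,5.3,-4.83,0,0,50],[-2.14,-3.1,5.3,-4.83,0,0,50]]}}

```text
time_s: 7.45
eef_pos: [0.5703, 0.2368, 0.2578]
tcp_rot: [[-0.0, -0.02, 1.0], [0.001, 1.0, 0.02], [-1.0, 0.001, -0.0]]
ft_force: [-0.6, 0.8, 0.0]
grip_width: 0.584
```

Run:
```python
from h import *
for u,v in[(486,90),(540,252),(512,170)]:print('w1 rail',pt('wrist','w1',u,v,.159).round(4),pt('wrist','w1',u,v))
grab('wrist','w3'); go([.572,.2295,.133],Rdown(91))
# clip: side-view cloud around the clip/arc, in hinge polar coordinates
ex=np.array([1,.012,0]);ey=np.array([-.012,1,0]);H=np.array([.5825,-.0804,.152])
for n,t,us,vs in[('side','side0',range(335,372),range(108,160)),('top','top0',range(200,260),range(62,100))]:
  L=[]
  for u in us:
    for v in vs:
      p=pt(n,t,u,v)
      if p is None: continue
      q=p-H; a=q@ex; y=q@ey; r=np.hypot(y,q[2])
      if .16<a<.23 and .2<r<.32 and q[2]>.03: L.append((a,r,np.arctan2(q[2],y),u,v))
  L=np.array(L); o=L[L[:,1]>.256]; print(n,len(L)); print('arc r',np.percentile(L[:,1],[5,50,95]))
  for q in o: print(q.round(3))
```

```text
w1 rail [0.4961 0.2277 0.159 ] [0.49610549 0.22773284 0.15890811]
w1 rail [0.6548 0.2323 0.159 ] [0.65428964 0.23192471 0.15966745]
w1 rail [0.5673 0.2282 0.159 ] [0.56747524 0.22836028 0.15865775]
t 7.5 pos [0.5704 0.2367 0.2579] f [ 0.85 -0.31 -0.66] grip 0.585
shift [ 4.16 -0.24  0.05] turn [ 0.02 -0.   -0.01]
side 408
arc r [0.2166261  0.23593205 0.27995843]
[1.99e-01 2.96e-01 4.94e-01 3.42e+02 1.17e+02]
[1.97e-01 2.92e-01 4.96e-01 3.42e+02 1.18e+02]
[1.97e-01 2.90e-01 4.89e-01 3.42e+02 1.19e+02]
[1.96e-01 2.88e-01 4.84e-01 3.42e+02 1.20e+02]
[1.97e-01 2.95e-01 5.38e-01 3.43e+02 1.15e+02]
[1.95e-01 2.90e-01 5.44e-01 3.43e+02 1.16e+02]
[1.96e-01 2.89e-01 5.30e-01 3.43e+02 1.17e+02]
[1.96e-01 2.87e-01 5.24e-01 3.43e+02 1.18e+02]
[1.95e-01 2.84e-01 5.18e-01 3.43e+02 1.19e+02]
[1.95e-01 2.82e-01 5.11e-01 3.43e+02 1.20e+02]
[1.94e-01 2.79e-01 5.06e-01 3.43e+02 1.21e+02]
[1.94e-01 2.77e-01 5.02e-01 3.43e+02 1.22e+02]
[1.93e-01 2.75e-01 4.94e-01 3.43e+02 1.23e+02]
[1.98e-01 2.93e-01 5.63e-01 3.44e+02 1.14e+02]
[1.96e-01 2.90e-01 5.65e-01 3.44e+02 1.15e+02]
[1.95e-01 2.87e-01 5.61e-01 3.
[... 1794 characters left out ...]
.24e+02]
[1.94e-01 2.56e-01 5.55e-01 3.47e+02 1.25e+02]
[2.04e-01 2.70e-01 5.47e-01 3.48e+02 1.21e+02]
[2.02e-01 2.67e-01 5.47e-01 3.48e+02 1.22e+02]
[2.00e-01 2.63e-01 5.53e-01 3.48e+02 1.23e+02]
[1.99e-01 2.59e-01 5.51e-01 3.48e+02 1.24e+02]
[2.06e-01 2.64e-01 5.38e-01 3.49e+02 1.23e+02]
[2.02e-01 2.59e-01 5.53e-01 3.49e+02 1.24e+02]
[2.09e-01 2.63e-01 5.39e-01 3.50e+02 1.23e+02]Traceback (most recent call last):
  File "<stdin>", line 10, in <module>
  File "h.py", line 18, in pt
    c,R,t,d=cam(name,tag); r=R@ray(c,u,v)
            ~~~^^^^^^^^^^
  File "h.py", line 8, in cam
    c=manip.camera_info(name); z=np.load(f'pics/{tag}.npz')
ValueError: time passes only in moves, steps and waits
```

View pics/w3.png

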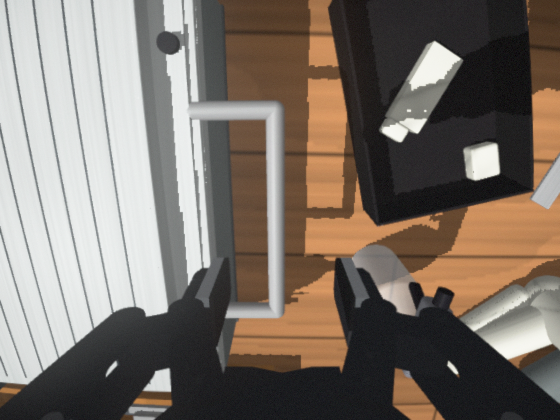

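The rail is at column 276, between rows 110 and 310, and the two views agree to 1–2 mm. The clip angle is about 0.53 rad. I'm descending onto the rail.

Request:
{"method": "carry_out", "body": {"plan": [[0,-0.25,0,0,0,0,50],[1.2,-0.25,0,0,0,0,50],[2.4,-0.25,0,0,0,0,50],[3.4,-0.25,0,0,0,0,50],[4.0,-0.25,0,0,0,0,50],[4.16,-0.25,0,0,0,0,50],[4.16,-0.25,0,0,0,0,50],[4.16,-0.25,0,0,0,0,50]]}}

```text
time_s: 8.3
eef_pos: [0.5721, 0.2276, 0.1343]
tcp_rot: [[0.002, -0.017, 1.0], [0.001, 1.0, 0.017], [-1.0, 0.001, 0.002]]
ft_force: [0.7, -0.1, 0.6]
grip_width: 0.587
```

Run:
```python
from h import *
go([.57,.2292,.135],Rdown(91))
```

```text
t 8.3 pos [0.5721 0.2276 0.1343] f [ 0.68 -0.1   0.63] grip 0.587
shift [-0.02  0.05 -0.07] turn [-0.    0.02 -0.01]
```

Request:
{"method": "carry_out", "body": {"plan": [[0,0.05,0,0,0,0,30],[0,0.05,0,0,0,0,20],[0,0.05,0,0,0,0,5],[0,0.05,0,0,0,0,5],[0,0.05,0,0,0,0,5],[0,0.05,0,0,0,0,5],[0,0.05,0,0,0,0,5],[0,0.05,0,0,0,0,5]], "newtons": 40}}

```text
time_s: 9.1
eef_pos: [0.5718, 0.2319, 0.1344]
tcp_rot: [[0.003, -0.019, 1.0], [0.004, 1.0, 0.019], [-1.0, 0.004, 0.003]]
ft_force: [-0.1, 6.4, 1.9]
grip_width: 0.143
```

Run:
```python
from h import *
s=manip.state();p0=np.array(s['eef_pos']);print(s['time_s'],p0,s['ft_force'],s['grip_width'])
R0=np.array(s['tcp_rot']);ey=np.array([-.012,1,0])
for a in(.05,.12,.2,.28,.36,.44,.5,.53,.55):
  d=.31*(np.cos(a)-1)*ey+np.array([0,0,.31*np.sin(a)]); print(a,(R0.T@d/.03).round(2))
```

```text
9.1 [0.57184297 0.23189157 0.13442637] [-0.14478312  6.42886855  1.89569494] 0.14265882223342619
0.05 [-0.52 -0.01  0.  ]
0.12 [-1.24 -0.07  0.  ]
0.2 [-2.05 -0.2   0.  ]
0.28 [-2.86 -0.39  0.  ]
0.36 [-3.64 -0.65  0.  ]
0.44 [-4.41 -0.97  0.  ]
0.5 [-4.96 -1.24  0.  ]
0.53 [-5.23 -1.4   0.  ]
0.55 [-5.41 -1.5   0.  ]
```

Request:
{"method": "carry_out", "body": {"plan": [[-0.1,0.08,0,0,0,0,5],[-0.3,0.08,0,0,0,0,5],[-0.6,0.06,0,0,0,0,5],[-0.92,0.04,0,0,0,0,5],[-1.24,0.01,0,0,0,0,5],[-1.55,-0.03,0,0,0,0,5],[-1.85,-0.08,0,0,0,0,5],[-2.0,-0.11,0,0,0,0,5],[-2.05,-0.12,0,0,0,0,5],[-2.05,-0.12,0,0,0,0,5]]}}

```text
time_s: 10.1
eef_pos: [0.5719, 0.2261, 0.1954]
tcp_rot: [[0.001, -0.017, 1.0], [0.002, 1.0, 0.017], [-1.0, 0.002, 0.002]]
ft_force: [3.1, 4.6, -4.7]
grip_width: 0.144
```

Run:
```python
from h import *
s=manip.state();p0=np.array(s['eef_pos']);print(s['time_s'],p0,s['ft_force'],s['grip_width'])
print(np.arcsin((p0[2]-.1344)/.31))
R0=np.array(s['tcp_rot']);ey=np.array([-.012,1,0])
for a in(.25,.3,.36,.42,.48,.51,.53):
  d=np.array([.5718+.0037,-.0781,.1344])+.31*(np.cos(a)*ey+np.array([0,0,np.sin(a)]))-p0; print(a,(R0.T@d/.03).round(2))
```

```text
10.1 [0.57185667 0.2261126  0.19537255] [ 3.08603223  4.57414385 -4.6841218 ] 0.14372603922638041
0.19797636978385613
0.25 [-0.52 -0.13 -0.  ]
0.3 [-1.02 -0.27 -0.  ]
0.36 [-1.61 -0.47 -0.  ]
0.42 [-2.18 -0.7  -0.  ]
0.48 [-2.74 -0.97 -0.  ]
0.51 [-3.01 -1.12 -0.  ]
0.53 [-3.19 -1.22 -0.  ]
```

Request:
{"method": "carry_out", "body": {"plan": [[-0.2,-0.03,0,0,0,0,5],[-0.52,-0.11,0,0,0,0,5],[-0.85,-0.2,0,0,0,0,5],[-1.2,-0.31,0,0,0,0,5],[-1.6,-0.45,0,0,0,0,5],[-2.0,-0.6,0,0,0,0,5],[-2.4,-0.78,0,0,0,0,5],[-2.74,-0.95,0,0,0,0,5],[-2.95,-1.06,0,0,0,0,5],[-3.0,-1.09,0,0,0,0,5]]}}

```text
time_s: 11.1
eef_pos: [0.5726, 0.1939, 0.2863]
tcp_rot: [[0.003, -0.018, 1.0], [0.003, 1.0, 0.018], [-1.0, 0.003, 0.003]]
ft_force: [3.2, 7.9, -2.5]
grip_width: 0.145
```

Request:
{"method": "carry_out", "body": {"plan": [[0,0,0,0,0,0,5],[0,0,0,0,0,0,5],[0,0,0,0,0,0,5]]}}

```text
time_s: 11.4
eef_pos: [0.5725, 0.1943, 0.2855]
tcp_rot: [[0.002, -0.018, 1.0], [0.003, 1.0, 0.018], [-1.0, 0.003, 0.002]]
ft_force: [4.2, 7.3, -1.8]
grip_width: 0.148
```

Run:
```python
from h import *
s=manip.state();p0=np.array(s['eef_pos']);print(s['time_s'],p0,s['ft_force'],s['grip_width'],np.arcsin((p0[2]-.1344)/.31))
grab('side','s4');grab('top','t4')
b=cv2.imread('pics/s4.png');a=cv2.imread('pics/t4.png')
f=lambda i,r,c:cv2.resize(i[r:r+70,c:c+70],(560-160,400),interpolation=cv2.INTER_CUBIC)
cv2.imwrite('pics/v4.png',np.hstack([f(b,95,315),f(a,55,190)]))
```

```text
11.4 [0.57253225 0.19434128 0.28554204] [ 4.17286003  7.31096013 -1.76472945] 0.1484330986855552 0.5092871264913678
```

View pics/v4.png

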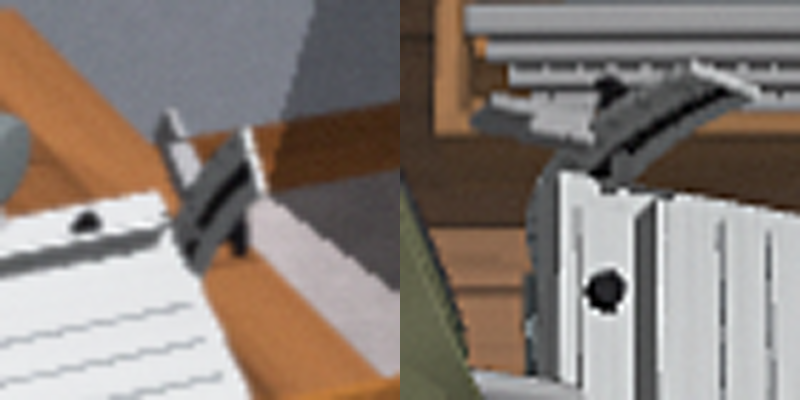

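Run:
```python
from h import *
C={n:manip.camera_info(n) for n in('top','side')}
th=np.arctan(.012);ex=np.array([np.cos(th),np.sin(th),0]);ey=np.array([-np.sin(th),np.cos(th),0]);H=np.array([.5822,-.0795,.152])
def cloud(n,tag,step=1):
    c=C[n];z=np.load(f'pics/{tag}.npz');d=z['d'];v,u=np.mgrid[0:420:step,0:560:step]
    K=np.array([[c['fx'],0,c['cx']],[0,c['fy'],c['cy']],[0,0,1.]])
    xy=cv2.undistortPoints(np.c_[u.ravel(),v.ravel()].astype(float)[:,None],K,np.array([c['k1'],0,0,0.]))[:,0]
    D=d[v,u].ravel(); r=np.c_[xy[:,0],-xy[:,1],-np.ones(len(xy))]*D[:,None]
    P=r@np.array(c['orientation']).T+c['position']-H
    return np.c_[P@ex,P@ey,P[:,2]][D>0]
for n,t in[('top','top0'),('side','side0'),('top','t4'),('side','s4')]:
    q=cloud(n,t);r=np.hypot(q[:,1],q[:,2]);a=np.arctan2(q[:,2],q[:,1])
    m=(abs(q[:,0])<.14)&(r>.09)&(r<.2)&(q[:,2]>-.03)&((abs(a-.51)<.04) if '4' in t else (abs(a)<.05))
    A=np.polyfit(q[m,1],q[m,2],1); print(t,'leaf angle',np.arctan(A[0]),'off',A[1],m.sum())
    for lo,hi in((.251,.262),(.262,.272),(.272,.282),(.282,.292)):
        k=(q[:,0]>.165)&(q[:,0]<.215)&(r>lo)&(r<hi)&(q[:,2]>.06)
        if k.sum(): print('  r',lo,k.sum(),'ang',np.percentile(a[k],[0,10,50,90,100]).round(3),'x',np.percentile(q[k,0],[5,95]).round(3))
```

```text
top0 leaf angle 0.013500909109078595 off 0.0014011859313741238 3721
  r 0.251 89 ang [0.254 0.353 0.558 0.756 0.821] x [0.192 0.202]
  r 0.262 30 ang [0.521 0.522 0.551 0.56  0.579] x [0.191 0.204]
  r 0.272 35 ang [0.479 0.509 0.545 0.567 0.582] x [0.19  0.202]
  r 0.282 27 ang [0.498 0.502 0.558 0.577 0.583] x [0.194 0.2  ]
side0 leaf angle 0.0042042797345564955 off 0.0016967556107694954 1520
  r 0.251 18 ang [0.406 0.513 0.549 0.568 0.574] x [0.191 0.201]
  r 0.262 17 ang [0.518 0.53  0.55  0.559 0.559] x [0.191 0.204]
  r 0.272 14 ang [0.496 0.507 0.553 0.576 0.579] x [0.192 0.203]
  r 0.282 18 ang [0.487 0.495 0.546 0.577 0.582] x [0.194 0.199]
t4 leaf angle 0.49963020214983433 off 0.0026343788459516604 4578
  r 0.251 140 ang [0.251 0.422 0.517 0.715 0.833] x [0.168 0.201]
  r 0.262 27 ang [0.508 0.533 0.552 0.561 0.566] x [0.191 0.204]
  r 0.272 36 ang [0.484 0.51  0.553 0.57  0.58 ] x [0.19  0.201]
  r 0.282 29 ang [0.5   0.508 0.544 0.575 0.583] x [0.194 0.199]
s4 leaf angle 0.49818040269187425 off 0.0023385792186056856 3071
  r 0.251 26 ang [0.45  0.496 0.539 0.561 0.578] x [0.167 0.2  ]
  r 0.262 20 ang [0.505 0.515 0.551 0.564 0.57 ] x [0.191 0.204]
  r 0.272 14 ang [0.509 0.511 0.556 0.567 0.572] x [0.192 0.199]
  r 0.282 17 ang [0.494 0.506 0.553 0.572 0.577] x [0.194 0.2  ]
```

Request:
{"method": "carry_out", "body": {"plan": [[-0.08,-0.03,0,0,0,0,5],[-0.16,-0.07,0,0,0,0,5],[-0.24,-0.1,0,0,0,0,5],[-0.3,-0.13,0,0,0,0,5],[-0.3,-0.13,0,0,0,0,5],[-0.3,-0.13,0,0,0,0,5],[-0.3,-0.13,0,0,0,0,5],[-0.3,-0.13,0,0,0,0,5]]}}

```text
time_s: 12.3
eef_pos: [0.5727, 0.1895, 0.2942]
tcp_rot: [[0.002, -0.017, 1.0], [0.002, 1.0, 0.017], [-1.0, 0.002, 0.002]]
ft_force: [3.6, 5.5, -2.3]
grip_width: 0.149
```

Run:
```python
from h import *
s=manip.state();p0=np.array(s['eef_pos']);print(s['time_s'],p0,s['ft_force'],s['grip_width'],np.arcsin((p0[2]-.1344)/.31))
grab('side','s5');grab('top','t5')
C={n:manip.camera_info(n) for n in('top','side')}
th=np.arctan(.012);ex=np.array([np.cos(th),np.sin(th),0]);ey=np.array([-np.sin(th),np.cos(th),0]);H=np.array([.5822,-.0795,.152])
for n,t in(('top','t5'),('side','s5')):
    c=C[n];d=np.load(f'pics/{t}.npz')['d'];v,u=np.mgrid[0:420,0:560]
    K=np.array([[c['fx'],0,c['cx']],[0,c['fy'],c['cy']],[0,0,1.]])
    xy=cv2.undistortPoints(np.c_[u.ravel(),v.ravel()].astype(float)[:,None],K,np.array([c['k1'],0,0,0.]))[:,0];D=d.ravel()
    P=(np.c_[xy[:,0],-xy[:,1],-np.ones(len(xy))]*D[:,None])@np.array(c['orientation']).T+c['position']-H
    q=np.c_[P@ex,P@ey,P[:,2]];r=np.hypot(q[:,1],q[:,2]);a=np.arctan2(q[:,2],q[:,1])
    m=(D>0)&(abs(q[:,0])<.14)&(r>.09)&(r<.2)&(abs(a-.53)<.05)
    print(t,np.arctan(np.polyfit(q[m,1],q[m,2],1)[0]))
    k=(D>0)&(q[:,0]>.165)&(q[:,0]<.215)&(r>.272)&(r<.292)&(q[:,2]>.06); print('tab',a[k].min(),a[k].max(),q[k].mean(0))
    # predicted image spots of the marked angle and pointer
    for an in(.50,.535,.57):
        W=H+.203*ex+.262*(np.cos(an)*ey+np.array([0,0,np.sin(an)])); x=(W-c['position'])@np.array(c['orientation']); x=[x[0]/-x[2],x[1]/x[2]];kk=1+c['k1']*(x[0]**2+x[1]**2); print(an,round(c['fx']*x[0]*kk+c['cx'],1),round(c['fy']*x[1]*kk+c['cy'],1))
f=lambda n,r,cc:cv2.resize(cv2.imread(f'pics/{n}.png')[r:r+50,cc:cc+50],(400,400),interpolation=cv2.INTER_CUBIC)
cv2.imwrite('pics/v5.png',np.hstack([f('s5',100,325),f('t5',60,195)]))
```

```text
12.3 [0.57265602 0.18950997 0.29422299] [ 3.61623975  5.53058286 -2.25996899] 0.14897155585817787 0.5416587805377552
t5 0.5308034601622863
tab 0.4754591719174931 0.5907759681742035 [0.19574663 0.24111997 0.1458756 ]
0.5 216.2 75.9
0.535 217.8 74.5
0.57 219.6 73.0
s5 0.5316132973371069
tab 0.4959305157809826 0.583964127401192 [0.19631659 0.24014895 0.14640613]
0.5 347.3 125.4
0.535 348.2 123.7
0.57 349.1 122.1
```

View pics/v5.png

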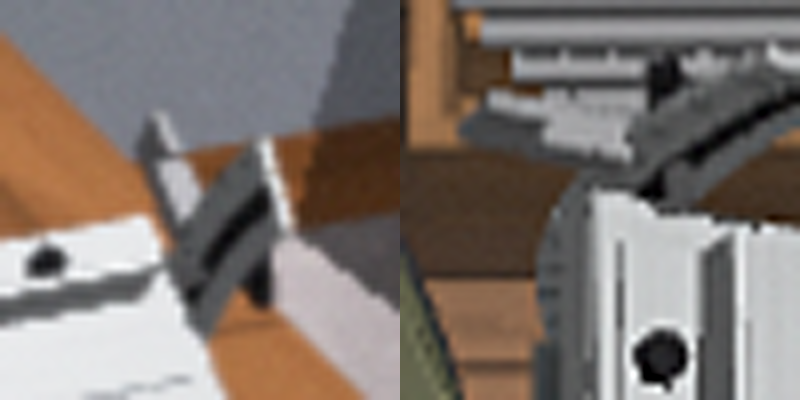

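Request:
{"method": "carry_out", "body": {"plan": [[-0.04,-0.02,0,0,0,0,5],[-0.07,-0.03,0,0,0,0,5],[-0.07,-0.03,0,0,0,0,5],[-0.07,-0.03,0,0,0,0,5],[-0.07,-0.03,0,0,0,0,5],[-0.07,-0.03,0,0,0,0,5],[-0.07,-0.03,0,0,0,0,5],[-0.07,-0.03,0,0,0,0,5]]}}

```text
time_s: 13.2
eef_pos: [0.5727, 0.1883, 0.2964]
tcp_rot: [[0.002, -0.017, 1.0], [0.002, 1.0, 0.017], [-1.0, 0.001, 0.002]]
ft_force: [3.5, 4.6, -2.4]
grip_width: 0.145
```

Run:
```python
from h import *
s=manip.state();p0=np.array(s['eef_pos']);print(s['time_s'],p0,s['ft_force'],s['grip_width'],np.arcsin((p0[2]-.1344)/.31),np.abs(s['joint_velocities']).max())
manip.job_done()
```

```text
13.2 [0.57267619 0.18834906 0.29637037] [ 3.45343925  4.56986732 -2.42091538] 0.14469382172939407 0.5497628716022741 0.0022697923272187066
the job is handed in; nothing more can be done
```

I moved the marble offcut into the rubble tub, then lifted the tilting table by its rail to the clip. I handed the job in at 13.2 s with the arm still holding it; no verdict was reported.

- **Offcut:** it was released near the tub floor, and the wrist view showed it lying flat and clear of the chip. The table was still flat then. I didn't check the offcut again after that.
- **Table angle:** I put the clip at about 0.537 rad from the depth images. Before the last small lift of about 0.008 rad, plane fits to the table gave 0.531. At hand-in, the hand's height gave 0.55. The estimates differ by 0.01–0.02 rad, inside the 0.035 allowed, but I couldn't see the pointer tip apart from the clip.
- **Hold:** at hand-in the arm was still, with a force of about 6 N at the wrist and the fingers closed on the tube.
- **Clip and other objects:** the clip read the same angle before and after the lift, to within the image noise. I didn't measure the chisels, brush or spray bottle afterwards. The planned path kept the hand clear of them.

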